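Hold a cast lug in the measuring station's slot

TASK

Lift the cast lug out of the open die, bring it to the measuring station and lower its tongue through the narrow slot in the guard cover. Finish while still holding it there, still, with about two thirds of the tongue inside, hanging from the gripper with its shoulder clear of the cover; do not let go. Leave the punch tray, the hammer and the cup where they are.

Things in the scene. Friction and masses are not known exactly. Their poses are not given: they have to be found in the camera images.
- lug: Loose silver aluminium casting, about 0.16 kg, upright in the die. Origin: middle of its tongue's flat lower end; z up. Upward: tongue 10 (x) by 36 (y) mm, z 0-60 mm; shoulder 22 by 50 mm, z 60-70; grip head 14 by 30 mm, z 70-116. Same after a half turn about z. In the die its shoulder rests on the recess floor, its origin 16 mm above the bench.
- lug_grip (a point): Centre of the lug's grip head, 93 mm above the tongue's end and 23 mm above the shoulder's top; axes as the lug's. Grip it across its 14 mm thickness (the lug's x).
- die: Open lower die, fixed dark steel block 110 (x) by 130 (y) mm, 80 high; an 18 mm high clamp foot 26 mm out at each y end; pin stubs 8 mm high, 16 across, on top at x, y = (-40, -50) and (40, 50) mm. Origin: middle of underside; z up. Centred in its top: shoulder recess 26 (x) by 54 (y) mm, 4 deep, and in it the tongue pocket 14 (x) by 40 (y) mm, down to 12 mm above the bench.
- gauge: Measuring station, a hollow grey housing fixed to the bench, with a flat bare aluminium guard cover 144 mm (x) by 164 mm (y), 8 mm thick, its top 105 mm above the bench; screw heads at the corners, a small dark display on the +x side. Origin: middle of its underside; z up. Empty inside down to 10 mm above the bench.
- slot (a point): Middle of the slot at the cover's top face, 105 mm above the bench; axes as the station's. The slot goes right through the cover, is 12 mm (x) by 38 mm (y), i.e. 2 mm wider than the tongue both ways (1 mm on each side), with a 2 mm chamfer round its upper edge.
- punch_tray: Bystander: loose grey tray of punches, 75 by 110 mm, 46 mm high. Origin: middle of its underside.
- hammer: Bystander: loose hammer, lying roughly along y. Origin: middle of its underside.
- cup: Bystander: loose steel cup, 64 mm across, 75 mm high. Origin: middle of its underside.
Mind the look-alikes: they are no part of the job. What is shaped like the gauge but blue or red is not meant.

How it is judged:
By the outcome, as a careful person would: the job done as asked, in the order asked, and still so for the second after the job is handed in, while the arm keeps its last pose, push and grip.
It also fails if it takes over 40 s, if anything falls off the work surface, if the arm or the gripper's body presses on something with over 40 N, if the wrist force passes 120 N, or if a joint passes its speed limit or range.

ROBOT

A 6-joint arm with a two-finger parallel gripper is mounted at the origin on the work surface. World frame = base frame: x ahead of the robot, y to its left, z up, the work surface at z = 0. Lengths are in m, angles in degrees, forces in N, time in s.
With the tool pointing down it reaches from about 0.375 to 0.9 m from the base axis. Payload 3.1 kg.
Tool frame: the origin (TCP) lies at the very end of the fingers, on their centre line; the grasp point (between the pads) lies 19 mm behind it (grasp_offset is the distance from the TCP to the grasp point, in m); z points along the fingers, y is the direction in which the jaws open and shut (so a half turn about z gives the same grasp; the last joint's range is limited). The gripper opens to 87 mm and grips with 3 to 60 N. Pads are 19 mm wide; open, the fingers measure 117 mm over their backs; the gripper's body (75 mm by 190 mm) begins 51 mm behind the grasp point.
Start: joints at [63.57, 30.224, 82.088, -0, 67.689, -10.227], TCP at [0.174, 0.6, 0.223] pointing down, gripper open.
Joint ranges: [-176.69, 176.69], [-43.24, 126.21], [12.49, 139.97], [-82, 262], [0, 151.66], [-163.58, 163.58]. Speed limits (degrees/s): [159.86, 159.86, 180, 180, 180, 180].

INTERFACE

Orientations are given as a 3x3 rotation matrix whose columns are the frame's x, y, z axes.
In Python, from rig import * gives the robot as it stands. The module is installed in compiled form; this text tells all that it offers.
- The arm moves only by the tool play_rows, never from a script. Its argument "plan" is a list that holds one entry, the list of rows, each a list of 7 numbers: the shift along the world's x, y, z each as a share of 5 cm, from -1 to 1, then the turn, a rotation vector about the world's x, y, z each as a share of pi rad, from -1 to 1, then the gripper's target within -1 to 1 (fully open at 1, half-way at 0, shut at -1). A call has 1 to 12 rows; each row shifts and turns the commanded pose from where the row before left it; what a row does not reach is not made up. A row lasts 1/10 s, in which the tool goes at most 50 mm and 8.59 degrees, less where a joint would pass 70% of its speed; a pose out of reach is approached as far as the arm can. A call with a number of a shift or a turn outside -1 to 1 is refused whole. A call with a gripper value outside its range is refused whole. The fingers move at their own pace and stop on an object; the grip force is fixed at half the most. Time passes only in rows, so rows that do not move let the fingers close. It gives the time, the measured TCP pose, the force and the opening at its end, in the units of the state.
- read_state(): the state, without advancing time (a new reading comes with each control period).
- capture(name): name is "scene" or "top"; returns the picture (400x640x3 uint8, red, green, blue); there is no depth.
- camera_params(name): a dict with "intrinsics" (3x3 intrinsics, pixels), "R" (3x3) and "t" (3): a world point X has camera coordinates R X + t. Camera axes: x right, y down, z forward; pixel columns grow to the right and rows downward; lengths in m; the calibration is good to about 2 mm. A picture is of the moment at which its call begins. camera_params takes no time and is no camera call.
- hand_in(): hands the job in, once; it reports no verdict.
The state is a dict: "time_s": time; "joint_positions": joint angles; "qvel": joint speeds; "tau": joint torques, N m; "position": TCP position; "tcp_rot": TCP orientation; "force": force on the tool from outside, world axes, zero at the start; "moment": the same for the moment, N m; "opening": opening from 0.0 (shut) to 1.0 (fully open).
Only numpy, scipy, OpenCV 4.12 (cv2) and the standard library are available. Lean on these libraries where they do the work, as an engineer would, in place of code of your own. Each camera call takes 0.05 s, during which the arm holds its last target. There are 200 camera calls.

## Working session

There is one attempt and no reset: what is moved stays moved. The work goes in short steps, Python scripts to look and compute and a tool call to move; the robot and the scene stay as the last step left them, time stands still between calls to the robot, and variables do not carry over. Pictures are saved under pics/ and viewed, about 8 in all and at most 12, crops included, and the job is handed in when it is done.

Besides the shell and the picture viewer there is one more tool, called after "Emit:" as a command line: name --argument value ..., lists and objects as JSON in quotes. play_rows: Moves the arm, as the interface text tells. Its arguments: {"type":"object","properties":{"plan":{"type":"array"}},"required":["plan"]}

```bash
mkdir -p pics
python3 - <<'E'
from rig import *
import cv2
for n in("scene","top"):
    im=capture(n); cv2.imwrite(f"pics/{n}0.png",im[:,:,::-1])
    p=camera_params(n); print(n,p["intrinsics"],p["R"],p["t"])
s=read_state();print(s)
E
```

```text
scene [[365.76615117   0.         321.64444796]
 [  0.         365.76615117 204.70801558]
 [  0.           0.           1.        ]] [[-0.46317192  0.88609228  0.01767031]
 [ 0.61811023  0.33725432 -0.7100699 ]
 [-0.63514685 -0.31796224 -0.70390943]] [ 0.27905326 -0.2220235   1.36913749]
top [[505.89495886   0.         326.90200873]
 [  0.         505.89495886 199.73176543]
 [  0.           0.           1.        ]] [[-2.69382019e-02 -9.99632339e-01 -3.08547696e-03]
 [-9.95971819e-01  2.71033781e-02 -8.54724675e-02]
 [ 8.55246694e-02  7.70573511e-04 -9.96335755e-01]] [-0.02470639  0.50214281  1.37615877]
{'time_s': 0.1, 'joint_positions': array([ 6.35713758e+01,  3.02742730e+01,  8.21496736e+01, -9.85293096e-04,
        6.76894828e+01, -1.02272510e+01]), 'qvel': array([-0.01927912, -0.05483942, -0.27189538, -0.03409042,  0.02235819,
        0.00114739]), 'tau': array([ 6.31641615e-05, -4.40984201e+01, -1.77150053e+01,  6.34590187e-02,
        5.33821899e-02, -2.37590325e-05]), 'position': array([0.17405824, 0.59957964, 0.22165921]), 'tcp_rot': array([[-9.60288679e-01,  2.79006991e-01, -8.66890771e-04],
       [ 2.79008136e-01,  9.60287088e-01, -1.77989625e-03],
       [ 3.35860518e-04, -1.95108379e-03, -9.99998040e-01]]), 'force': array([0.09451981, 0.54680086, 0.15206952]), 'moment': array([-0.0162407 ,  0.02907648,  0.02758065]), 'opening': 1.0004146312708861}
```

View pics/scene0.png

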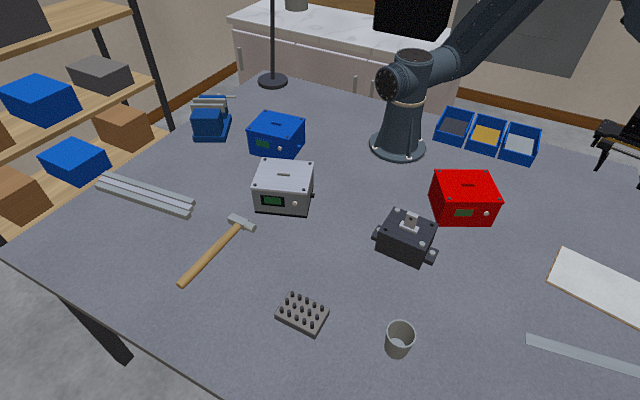

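View pics/top0.png

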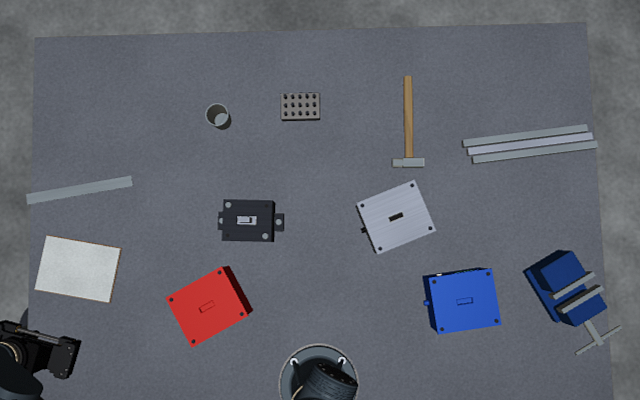

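The top view shows the die with the lug at about (247,220), the grey gauge with its slot at (396,216), and the red and blue decoys at (209,307) and (462,300). The scene view agrees.

```bash
cat > h.py <<'E'
from rig import *
import cv2, numpy as np
def ray(n,uv,z):
    p=camera_params(n);K,R,t=(np.array(p[k]) for k in("intrinsics","R","t"))
    uv=np.atleast_2d(uv).astype(float)
    d=np.c_[uv,np.ones(len(uv))]@np.linalg.inv(K).T@R; c=-R.T@t
    return c+d*((z-c[2])/d[:,2])[:,None]
def proj(n,X):
    p=camera_params(n);K,R,t=(np.array(p[k]) for k in("intrinsics","R","t"))
    q=(np.atleast_2d(X)@R.T+t)@K.T; return q[:,:2]/q[:,2:]
def rects(n,mask,x0,y0,z,amin=15):
    for c in cv2.findContours(mask,cv2.RETR_EXTERNAL,cv2.CHAIN_APPROX_NONE)[0]:
        if cv2.contourArea(c)<amin: continue
        w=ray(n,c[:,0]/8.+[x0-.4375,y0-.4375],z)[:,:2]*1000
        r=cv2.minAreaRect(w.astype(np.float32)); b=cv2.boxPoints(r)
        e=[b[1]-b[0],b[2]-b[1]]; l=max(e,key=np.linalg.norm)
        print("ctr",np.round(r[0],1),"size",np.round(r[1],1),"long axis deg",round(np.degrees(np.arctan2(l[1],l[0]))%180,1),"z",z)
def crop(im,x0,y0,w,h): return cv2.resize(im[y0:y0+h,x0:x0+w],None,fx=8,fy=8,interpolation=cv2.INTER_CUBIC)
E
python3 - <<'E'
from h import *
im=cv2.imread("pics/top0.png"); g=cv2.cvtColor(im,cv2.COLOR_BGR2GRAY)
a=crop(g,345,172,100,90); m=((a>140)*255).astype(np.uint8); rects("top",m,345,172,.105,40000)
s=crop(g,380,204,32,24); print(s.min(),s.max())
for T in(90,110): rects("top",((s<T)*255).astype(np.uint8),380,204,.105,300)
d=crop(g,232,208,32,24); print(d.min(),d.max())
for T in(140,170): rects("top",((d>T)*255).astype(np.uint8),232,208,.132,200)
f=crop(g,212,190,80,60)
rects("top",((f<58)*255).astype(np.uint8),212,190,.08,20000)
big=np.hstack([cv2.resize(s,(400,300)),cv2.resize(d,(400,300))]); big=np.vstack([big,np.hstack([cv2.resize(a,(400,300)),cv2.resize(f,(400,300))])])
cv2.imwrite("pics/c1.png",big)
E
```

```text
ctr [ 446.1 -215.3] size [143.9 164.1] long axis deg 110.5 z 0.105
0 186
ctr [ 445.8 -214.9] size [12.  37.4] long axis deg 110.7 z 0.105
ctr [ 445.8 -214.9] size [13.  38.6] long axis deg 110.8 z 0.105
10 193
ctr [445.9 167.3] size [47.4 20.6] long axis deg 88.2 z 0.132
ctr [447.7 164. ] size [174.7 109.2] long axis deg 86.8 z 0.08
```

View pics/c1.png

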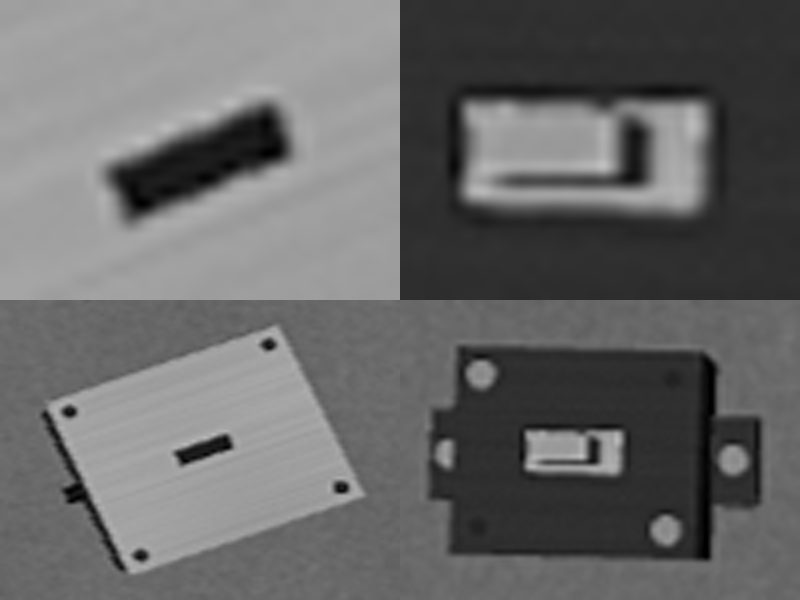

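Run:
```python
from h import *
g=cv2.imread("pics/top0.png",0); f=crop(g,212,190,80,60)
m=((f>110)*255).astype(np.uint8); P=[]
for c in cv2.findContours(m,cv2.RETR_EXTERNAL,cv2.CHAIN_APPROX_NONE)[0]:
    M=cv2.moments(c)
    if M["m00"]<300: continue
    uv=[M["m10"]/M["m00"]/8+212-.4375,M["m01"]/M["m00"]/8+190-.4375]
    print(np.round(uv,2),M["m00"],np.round(ray("top",uv,.088)[0]*1000,1))
rects("top",m,212,190,.086,300)
```

```text
[264.68 235.62] 1389.0 [405.8 126.9  88. ]
[278.17 221.52] 1425.0 [441.7  90.9  88. ]
[220.53 220.22] 778.0 [449.2 242.1  88. ]
[246.5  219.94] 9579.5 [448.1 173.9  88. ]
[285.28 220.99] 418.5 [442.6  72.3  88. ]
[227.72 204.35] 1308.5 [490.5 222.8  88. ]
[289.01 197.51] 446.0 [504.2  61.2  88. ]
ctr [405.8 126.8] size [13.7 13.6] long axis deg 43.9 z 0.086
ctr [441.9  91.1] size [13.8 14.1] long axis deg 178.4 z 0.086
ctr [449.3 242.9] size [ 8.  13.5] long axis deg 177.3 z 0.086
ctr [448.  174.5] size [50.7 23. ] long axis deg 88.2 z 0.086
ctr [441.1  72.5] size [ 2.3 33.1] long axis deg 178.9 z 0.086
ctr [490.6 223.1] size [13.6 13.4] long axis deg 43.9 z 0.086
ctr [503.9  61.1] size [ 5.4 16.7] long axis deg 171.7 z 0.086
```

Emit:
play_rows --plan '[[[0.45, -0.72, 0, 0, 0, -0.047, 1], [0.45, -0.72, 0, 0, 0, -0.047, 1], [0.45, -0.72, 0, 0, 0, -0.047, 1], [0.45, -0.72, 0, 0, 0, -0.047, 1], [0.45, -0.72, 0, 0, 0, -0.047, 1], [0.45, -0.72, 0, 0, 0, -0.047, 1], [0.45, -0.72, 0, 0, 0, -0.047, 1], [0.45, -0.72, 0, 0, 0, -0.047, 1], [0.45, -0.72, 0, 0, 0, -0.047, 1], [0.45, -0.72, 0, 0, 0, 0, 1], [0.45, -0.72, 0, 0, 0, 0, 1], [0.45, -0.72, 0, 0, 0, 0, 1]]]'

```text
time_s: 1.3
position: [0.4448, 0.1665, 0.2224]
tcp_rot: [[0.041, 0.999, -0.001], [0.999, -0.041, 0.0], [0.0, -0.001, -1.0]]
force: [1.1, 0.3, 1.1]
opening: 1.003
```

Stub midpoint and shoulder agree: the die is at (448,175), lug yaw about -2°.

Emit:
play_rows --plan '[[[0.066, 0.164, 0, 0, 0, 0.002, 1], [0, 0, -0.4, 0, 0, 0, 1], [0, 0, -0.6, 0, 0, 0, 1], [0, 0, -0.6, 0, 0, 0, 1], [0, 0, -0.5, 0, 0, 0, 1], [0, 0, -0.3, 0, 0, 0, 1], [0, 0, -0.2, 0, 0, 0, 1], [0, 0, -0.02, 0, 0, 0, 1], [0, 0, 0, 0, 0, 0, 1], [0, 0, 0, 0, 0, 0, 1]]]'

```text
time_s: 2.3
position: [0.4482, 0.1767, 0.0923]
tcp_rot: [[0.034, 0.999, 0.002], [0.999, -0.034, 0.0], [0.0, 0.002, -1.0]]
force: [-0.1, 0.4, -0.1]
opening: 0.997
```

Run:
```python
from h import *
im=capture("scene"); q=proj("scene",[.448,.175,.1])[0]; print(q)
x,y=int(q[0])-50,int(q[1])-40
cv2.imwrite("pics/g1.png",crop(im[:,:,::-1],x,y,100,75))
```

```text
[408.7917157  221.07870303]
```

View pics/g1.png

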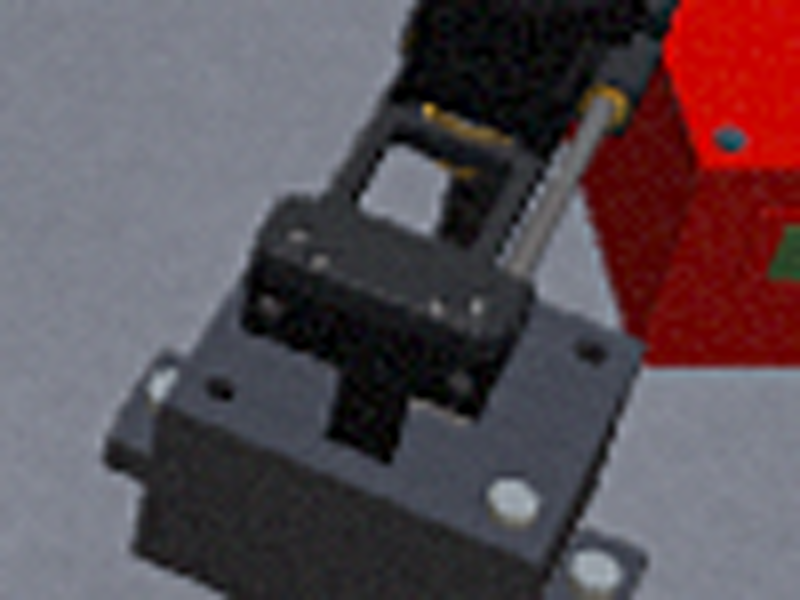

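The open gripper straddles the lug head, clear of stubs and die. Closing next.

Emit:
play_rows --plan '[[[0, -0.03, 0, 0, 0, 0, -1], [0, 0, 0, 0, 0, 0, -1], [0, 0, 0, 0, 0, 0, -1], [0, 0, 0, 0, 0, 0, -1], [0, 0, 0, 0, 0, 0, -1], [0, 0, 0, 0, 0, 0, -1], [0, 0, 0, 0, 0, 0, -1], [0, 0, 0, 0, 0, 0, -1]]]'

```text
time_s: 3.15
position: [0.4476, 0.1749, 0.0915]
tcp_rot: [[0.035, 0.999, -0.0], [0.999, -0.035, -0.0], [-0.0, -0.0, -1.0]]
force: [0.4, 0.7, -0.8]
opening: 0.355
```

Emit:
play_rows --plan '[[[0, 0, 0.05, 0, 0, 0, -1], [0, 0, 0.1, 0, 0, 0, -1], [0, 0, 0.2, 0, 0, 0, -1], [0, 0, 0.3, 0, 0, 0, -1], [0, 0, 0.5, 0, 0, 0, -1], [0, 0, 0.5, 0, 0, 0, -1], [0, 0, 0.5, 0, 0, 0, -1], [0, 0, 0.4, 0, 0, 0, -1], [0, 0, 0.3, 0, 0, 0, -1], [0, 0, 0.15, 0, 0, 0, -1], [0, 0, 0, 0, 0, 0, -1], [0, 0, 0, 0, 0, 0, -1]]]'

```text
time_s: 4.35
position: [0.4471, 0.1748, 0.2412]
tcp_rot: [[0.035, 0.999, -0.001], [0.999, -0.035, -0.0], [-0.0, -0.001, -1.0]]
force: [0.1, -0.4, -1.6]
opening: 0.16
```

Run:
```python
from h import *
im=capture("scene"); q=proj("scene",[.447,.175,.21])[0]; print(q,read_state()["force"],read_state()["opening"])
x,y=int(q[0])-50,int(q[1])-35
print(x,y)
for n,p in {"tcp":.2412,"bottom if nominal":.167,"shtop":.237}.items(): print(n,(proj("scene",[.447,.175,p])[0]-[x,y])*8)
cv2.imwrite("pics/g2.png",crop(im[:,:,::-1],x,y,100,75))
```

```text
[417.38000327 189.8480164 ] [ 0.09659488  0.82386782 -1.59628137] 0.15625323400957508
367 154
tcp [424.4793596  208.35101168]
bottom if nominal [375.18436747 388.69057419]
shtop [421.52971877 219.14190368]
```

View pics/g2.png

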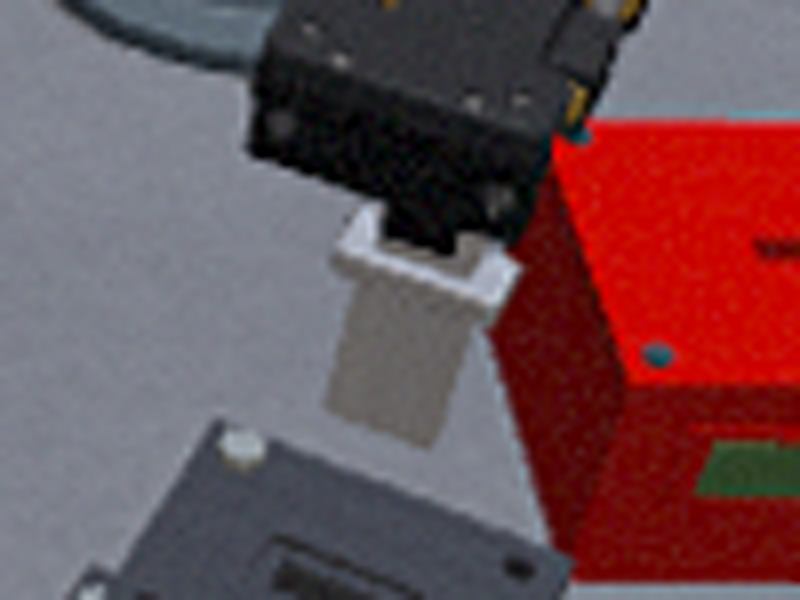

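The lug hangs upright, bottom edge at (330-430, 405-445). It is gripped about 12 mm higher on its head than planned, because the jaws were still closing at lift-off, but it is held (1.6 N, opening 14 mm). I'll carry it above the slot.

Emit:
play_rows --plan '[[[0, -0.3, 0, 0, 0, 0.0105, -1], [0, -0.6, 0, 0, 0, 0.0105, -1], [0, -0.8, 0, 0, 0, 0.0105, -1], [0, -0.8, 0, 0, 0, 0.0105, -1], [0, -0.8, 0, 0, 0, 0.0105, -1], [0, -0.8, 0, 0, 0, 0.0105, -1], [0, -0.8, 0, 0, 0, 0.0105, -1], [0, -0.8, 0, 0, 0, 0.0105, -1], [0, -0.8, 0, 0, 0, 0.0105, -1], [0, -0.7, 0, 0, 0, 0.0105, -1], [0, -0.4, 0, 0, 0, 0.0105, -1], [0, -0.2, 0, 0, 0, 0.0105, -1]]]'

```text
time_s: 5.6
position: [0.4472, -0.2173, 0.2403]
tcp_rot: [[-0.352, 0.936, -0.002], [0.936, 0.352, 0.001], [0.001, -0.001, -1.0]]
force: [0.1, 0.4, -1.7]
opening: 0.157
```

Emit:
play_rows --plan '[[[0, 0, -0.2, 0, 0, 0, -1], [0, 0, -0.2, 0, 0, 0, -1], [0, 0, -0.2, 0, 0, 0, -1], [0, 0, 0, 0, 0, 0, -1], [0, 0, 0, 0, 0, 0, -1], [0, 0, 0, 0, 0, 0, -1]]]'

```text
time_s: 6.2
position: [0.448, -0.2148, 0.2117]
tcp_rot: [[-0.354, 0.935, 0.0], [0.935, 0.354, -0.0], [-0.0, 0.0, -1.0]]
force: [1.1, 0.8, -1.3]
opening: 0.159
```

Run:
```python
from h import *
im=capture("scene"); s=read_state(); print(s["position"],s["tcp_rot"],s["force"],s["opening"])
for i in range(7): im=im+0. if i==0 else im+capture("scene")
im=(im/7).astype(np.uint8); cv2.imwrite("pics/s3full.png",im[:,:,::-1])
q=proj("scene",[.446,-.215,.13])[0];x,y=int(q[0])-40,int(q[1])-30
print(x,y)
S=np.array([.4459,-.2151,.105]);a=np.radians(20.7);ux=np.array([np.cos(a),np.sin(a),0]);uy=np.array([-np.sin(a),np.cos(a),0])
for i,j in((1,1),(1,-1),(-1,-1),(-1,1)): print("slot",i,j,np.round(proj("scene",S+.006*i*ux+.019*j*uy)[0],2))
o=cv2.resize(im[y:y+60,x:x+80,::-1],None,fx=10,fy=10,interpolation=cv2.INTER_CUBIC)
cv2.imwrite("pics/g3.png",o)
```

```text
[ 0.44803298 -0.21504432  0.21192465] [[-3.53869240e-01  9.35294598e-01  7.59216370e-04]
 [ 9.35294537e-01  3.53869705e-01 -6.00512077e-04]
 [-8.30319374e-04  4.97588172e-04 -9.99999531e-01]] [ 1.30312319 -0.60884445 -1.30194996] 0.16026793836433123
241 136
slot 1 1 [288.27 174.94]
slot 1 -1 [275.55 173.76]
slot -1 -1 [276.39 171.19]
slot -1 1 [289.01 172.34]
```

View pics/g3.png

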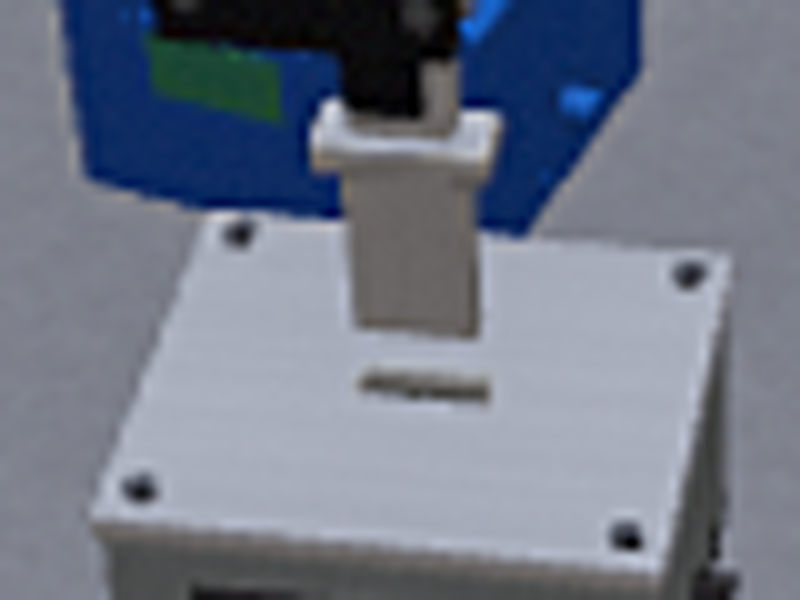

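The tongue (bottom edge at crop (355-480, 330)) hangs above the slot (crop (358-490, 388)). Next I measure the lateral offset relative to the slot.

Run:
```python
from h import *
ps=[];acc=0
for i in range(8):
    acc=acc+capture("scene").astype(float); ps.append(read_state()["position"])
ps=np.array(ps)*1000; print("tcp",ps.mean(0).round(2),ps.std(0).round(2))
g=(acc/8).mean(2); T=ps.mean(0)/1000; np.save("g3.npy",g)
a=np.radians(20.7);ux=np.array([np.cos(a),np.sin(a),0]);uy=np.array([-np.sin(a),np.cos(a),0])
S=np.array([.4459,-.2151,.105])
for r in range(155,180): print(r,g[r,272:294].astype(int))
for z in(.14,.15,.16): print(z,proj("scene",np.array([T[0],T[1],z])+.005*ux-.018*uy)[0].round(2),proj("scene",np.array([T[0],T[1],z])+.005*ux+.018*uy)[0].round(2),proj("scene",np.array([T[0],T[1],z])-.005*ux+.018*uy)[0].round(2))
```

```text
tcp [ 447.67 -215.18  211.61] [0.02 0.02 0.07]
155 [ 50  46  45  96 105 104 104 102 102 103 102 102  99  99  99  98  80  54
  47  50  50  50]
156 [ 44  43  43  89 104 105 102 102 100 102 101 101 102 100 102 103  79  51
  48  50  50  44]
157 [ 74  39  34  73 100 102 103 102 101 101 101 101 101  99 102 102  81  52
  44  47  51  43]
158 [177 176 178 145 106 103 103 103 101 101 101 101 101 100 102 101  82  45
  37  40  39  36]
159 [176 177 181 150 104 100 101 103 102 100 102 101 101 100 100 100 109 145
 116 111  74  87]
160 [173 174 179 147 103 101 103 102 101 101 102 101 101  99 100  98 112 176
 175 175 172 172]
161 [173 174 177 164 107 100 103 102 103 100 102 102 103 101 101  99  95 177
 177 176 175 175]
162 [172 172 175 165 108 100 103 102 103  99 102 103 102 100 100 101  83 177
 177 173 172 173]
163 [174 174 175 177 111  98 104 102 103 100 104 102 103 101 102 100  82 178
 177 174 174 175]
164 [175 175 177 185 113  99 104 103 103 101 102 103 102 102 100 100  82 179
 178 174 175 174]
165 [174 174 176 185 112  98 104 102 102 100 103 103 103 102 101 102  83 179
 179 175 175 175]
166 [175
[... 780 characters left out ...]
  70  78  81  88  96  97 102 109 108 115 113 120
 173 178 176 176]
175 [178 177 178 179 176 151 150 126 123  98  66  90  68  63  66  72  70  89
 172 177 176 174]
176 [178 178 179 178 180 178 179 178 178 178 176 179 179 179 155 151 150 140
 177 178 178 177]
177 [178 177 178 177 177 178 179 179 180 180 181 180 182 184 179 180 179 177
 180 179 178 179]
178 [176 176 176 177 175 176 176 177 176 176 177 176 176 177 177 177 177 177
 176 176 178 178]
179 [178 177 178 177 176 177 177 176 176 175 175 176 175 176 176 176 177 176
 176 176 176 176]
0.14 [274.74 164.55] [287.07 165.67] [287.72 163.51]
0.15 [274.49 161.79] [286.9  162.91] [287.56 160.76]
0.16 [274.23 159.  ] [286.73 160.12] [287.39 157.98]
```

Emit:
play_rows --plan '[[[-0.032, -0.008, -0.1, 0, 0, 0, -1], [0, 0, -0.15, 0, 0, 0, -1], [0, 0, -0.12, 0, 0, 0, -1], [0, 0, -0.04, 0, 0, 0, -1], [0, 0, 0, 0, 0, 0, -1], [0, 0, 0, 0, 0, 0, -1], [0, 0, 0, 0, 0, 0, -1]]]'

```text
time_s: 7.65
position: [0.4462, -0.2157, 0.1912]
tcp_rot: [[-0.353, 0.935, 0.0], [0.935, 0.353, -0.0], [-0.0, 0.0, -1.0]]
force: [-0.3, -0.3, -1.1]
opening: 0.157
```

```bash
cat > look.py <<'E'
from h import *
import sys
ps=[];acc=0;fs=[]
for i in range(6):
    acc=acc+capture("scene").astype(float); s=read_state(); ps.append(s["position"]);fs.append(s["force"])
print("tcp",(np.mean(ps,0)*1000).round(2),"F",np.mean(fs,0).round(2),"open",s["opening"])
g=(acc/6); 
q=[282,168]; cv2.imwrite(sys.argv[1],cv2.resize(g[q[1]-22:q[1]+23,q[0]-30:q[0]+30,::-1].astype(np.uint8),None,fx=13,fy=13,interpolation=cv2.INTER_NEAREST))
E
python3 look.py pics/g4.png
```

```text
tcp [ 446.2  -215.62  191.25] F [-0.01 -0.31 -1.65] open 0.15624520803387493
```

View pics/g4.png

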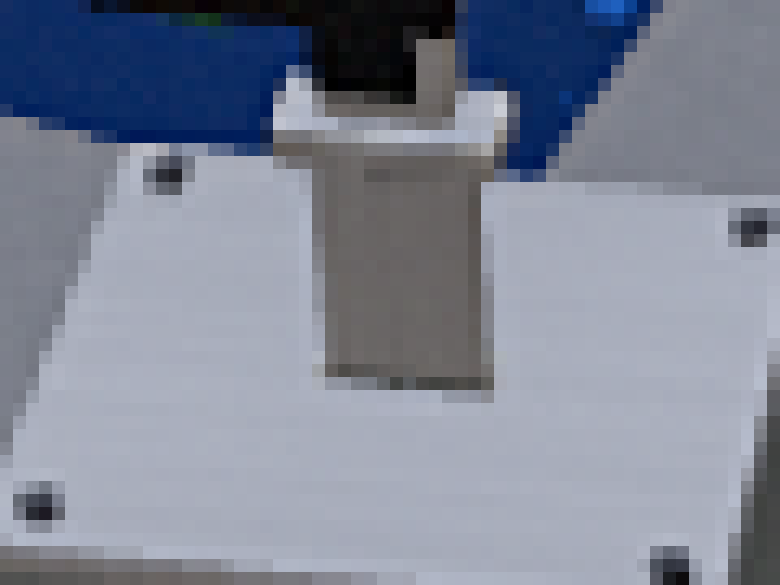

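The tongue now covers the slot exactly, its bottom at about row 390 of the crop. I'll lower it gently and watch the force.

Emit:
play_rows --plan '[[[0, 0.006, -0.04, 0, 0, 0, -1], [0, 0, -0.04, 0, 0, 0, -1], [0, 0, -0.04, 0, 0, 0, -1], [0, 0, 0, 0, 0, 0, -1], [0, 0, 0, 0, 0, 0, -1]]]'

```text
time_s: 8.45
position: [0.446, -0.2152, 0.1849]
tcp_rot: [[-0.353, 0.935, -0.0], [0.935, 0.353, 0.0], [0.0, -0.0, -1.0]]
force: [-0.2, -0.1, -1.1]
opening: 0.157
```

Emit:
play_rows --plan '[[[0, 0, -0.04, 0, 0, 0, -1], [0, 0, -0.04, 0, 0, 0, -1], [0, 0, -0.04, 0, 0, 0, -1], [0, 0, 0, 0, 0, 0, -1], [0, 0, 0, 0, 0, 0, -1]]]'

```text
time_s: 8.95
position: [0.446, -0.2152, 0.1789]
tcp_rot: [[-0.353, 0.935, -0.0], [0.935, 0.353, 0.0], [0.0, -0.0, -1.0]]
force: [0.1, -0.4, -1.0]
opening: 0.162
```

Emit:
play_rows --plan '[[[0, 0, -0.04, 0, 0, 0, -1], [0, 0, -0.04, 0, 0, 0, -1], [0, 0, -0.04, 0, 0, 0, -1], [0, 0, -0.04, 0, 0, 0, -1], [0, 0, 0, 0, 0, 0, -1], [0, 0, 0, 0, 0, 0, -1]]]'

```text
time_s: 9.55
position: [0.446, -0.2152, 0.171]
tcp_rot: [[-0.353, 0.935, -0.0], [0.935, 0.353, 0.0], [0.0, -0.0, -1.0]]
force: [-0.3, -1.2, -1.7]
opening: 0.16
```

```bash
python3 look.py pics/g5.png
```

```text
tcp [ 446.11 -215.27  171.11] F [-0.13  0.13 -1.05] open 0.15494795251830976
```

View pics/g5.png

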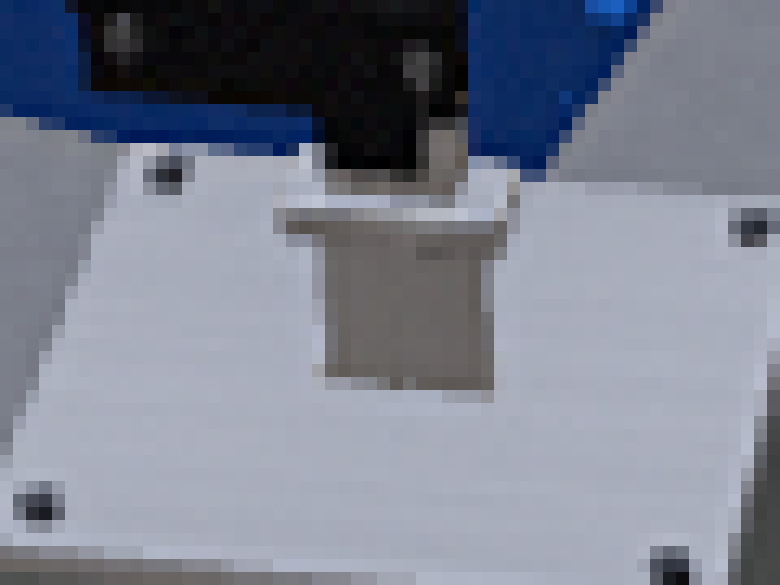

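It has entered without force: the visible tongue is shorter and the cut line at the cover is steady at crop row ~387. TCP-to-tongue-end is about 84.5 mm, so the target TCP is z≈0.1495.

Emit:
play_rows --plan '[[[0, 0, -0.04, 0, 0, 0, -1], [0, 0, -0.05, 0, 0, 0, -1], [0, 0, -0.05, 0, 0, 0, -1], [0, 0, -0.05, 0, 0, 0, -1], [0, 0, -0.05, 0, 0, 0, -1], [0, 0, -0.05, 0, 0, 0, -1], [0, 0, -0.05, 0, 0, 0, -1], [0, 0, -0.05, 0, 0, 0, -1], [0, 0, -0.04, 0, 0, 0, -1], [0, 0, 0, 0, 0, 0, -1], [0, 0, 0, 0, 0, 0, -1], [0, 0, 0, 0, 0, 0, -1]]]'

```text
time_s: 11.05
position: [0.4461, -0.2153, 0.1496]
tcp_rot: [[-0.353, 0.935, 0.0], [0.935, 0.353, -0.0], [-0.0, 0.0, -1.0]]
force: [0.8, 0.4, -0.7]
opening: 0.159
```

```bash
python3 look.py pics/g6.png
python3 - <<'E'
from h import *
a=np.radians(20.7);ux=np.array([np.cos(a),np.sin(a),0]);uy=np.array([-np.sin(a),np.cos(a),0])
C=np.array([.446,-.2152,0])
f=lambda z,x:(proj("scene",C+[0,0,z]+x*ux)[0]-[252,146]+.5)*13
print("display rows: cover line",f(.105,.005)," shoulder lower front edge (20 clear)",f(.125,.011),"upper",f(.135,.011),"upper back",f(.135,-.011))
print("row px/mm",(f(.125,0)-f(.115,0))/10)
E
```

```text
tcp [ 446.13 -215.28  149.66] F [-0.01  0.21 -1.24] open 0.15838172834496164
display rows: cover line [395.45338442 372.32405404]  shoulder lower front edge (20 clear) [384.86847813 320.45114278] upper [382.13953323 285.33340359] upper back [401.62679145 224.01622183]
row px/mm [-0.26095779 -3.46057226]
```

View pics/g6.png

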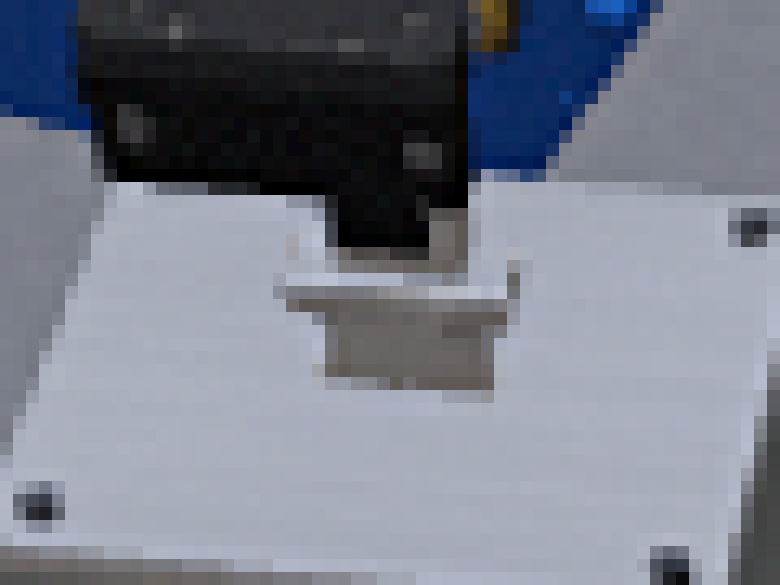

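The tongue hangs in the slot with the shoulder clear of the cover (riser at crop row ~315, cover line ~388) and no contact force. Both row checks put the inserted length at 38–39 mm, so I'll lower it 1.2 mm more and let it settle.

Emit:
play_rows --plan '[[[0, 0, -0.024, 0, 0, 0, -1], [0, 0, 0, 0, 0, 0, -1], [0, 0, 0, 0, 0, 0, -1], [0, 0, 0, 0, 0, 0, -1], [0, 0, 0, 0, 0, 0, -1], [0, 0, 0, 0, 0, 0, -1]]]'

```text
time_s: 11.95
position: [0.4461, -0.2152, 0.1484]
tcp_rot: [[-0.353, 0.935, 0.0], [0.935, 0.353, -0.0], [-0.0, 0.0, -1.0]]
force: [0.0, -0.2, -0.6]
opening: 0.155
```

```bash
python3 look.py pics/g7.png; python3 -c "
from rig import *
s=read_state();print(abs(s['qvel']).max(),s['time_s']);print(hand_in())"
```

```text
tcp [ 446.07 -215.24  148.36] F [-0.01  0.1  -1.34] open 0.15886898015709972
0.12187006069669414 12.25
the job is handed in; nothing more can be done
None
```

I lifted the lug out of the die, carried it over the grey gauge and lowered its tongue through the slot. I handed in at 12.25 s with the lug still held there.

**Last checks:**
- **Support:** the vertical force averaged about −1.3 N, close to the lug's own weight. Side forces were near zero, so it hangs free.
- **Grip and stillness:** the opening was about 14 mm, which matches the grip head, and the arm was at rest.
- **Depth:** the estimated inserted length is 39–41 mm of the 60 mm tongue, with the shoulder about 20 mm clear of the cover. My two depth estimates differed by about 1.5 mm. I didn't view the picture taken after the final 1.2 mm lowering.

**What went differently:** the jaws were still closing when I began the lift. They gripped the head roughly 8–10 mm higher than planned, and I allowed for that in the depth. The arm never went near the tray, hammer or cup.

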